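# Slide the ring dish to the loading mat and hold the weld-box guard open

## Task

Get the weld box ready for a colleague to load: first, with the guard still shut, slide the round dish of rings along the bench, without lifting it, until it stands wholly on the square dark mat. Then raise the weld box's hinged guard by its bar to 50 degrees from shut (give or take 6) and finish while still holding it there, because it falls shut when let go. Leave the square tray and all the other things on the bench where they are.

Things in the scene. Friction and masses are not known exactly. Their poses are not given: they have to be found in the camera images.
- dish: loose round open dish of teal plastic with a few finger rings lying fixed in it, 100 mm across the rim (96 mm at the foot), 30 mm high, wall 4 mm, floor 5 mm, about 0.25 kg; origin at the centre of its underside, z up. Slides on the bench
- mat: flat dark grey square mat on the bench, 140 x 140 mm, 1 mm thin and flush: the dish slides onto it without a step; origin at its centre on the bench, x and y along its sides
- box: weld box, fixed to the bench: open-topped grey steel tub 200 (x) x 220 (y) x 75 mm high with a small clamp inside, covered by the guard; origin at the centre of its underside, x points from its front (the side nearer the robot) to its hinge side, y along the hinge
- guard (a joint): hinge of the guard, rad: 0 shut (level on the tub), grows as its front edge rises, stop at 1.4; 50 degrees = 0.873. No spring or catch: its own weight (about 0.5 kg) lets it fall shut from any angle. Guard: aluminium frame 200 x 220 x 8 mm with an amber window, hinged along the far (+x) top edge of the tub
- guard_bar (a point): middle of the guard's pull bar: round steel bar 12 mm thick, 120 mm between the centres of its two posts (108 mm clear), parallel to the hinge, standing over the guard's front part; bar centre 41 mm above the guard's top face, 180 mm from the hinge line towards the front and 49 mm above it when shut (124 mm above the bench); can turn in a grip. Its y axis lies along the bar
- guard_hinge (a point): point on the hinge line at its middle, 75 mm above the bench; the bar moves on an arc of 187 mm about it; y along the hinge
- square_tray: loose square open tray of the same teal plastic, 80 x 80 x 30 mm, holding small pins; not to be moved; origin at the centre of its underside
- mandrel: loose steel ring mandrel, a cone on a round foot 56 mm across, 110 mm high; not to be moved; origin under its foot
- jar: loose glass jar with a black cap, 52 mm across, 55 mm high; not to be moved; origin under its foot
- flask: loose white plastic bottle, 50 mm across, 120 mm high; not to be moved; origin under its foot
- screwdriver: loose small screwdriver with a black handle, 160 mm long, lying on the bench at the right; not to be moved
- cup: loose white mug, 72 mm across, 85 mm high; not to be moved; origin under its foot
- block: loose wooden block 90 x 50 x 35 mm; not to be moved; origin at the centre of its underside
Things that resemble listed ones, but are neither listed nor needed, are in the scene too. What is shaped like the dish but pink or yellow is not meant.

How it is judged:
On the way, in this order (a step that is already met when the one before it is completed fails the run):
1. the round dish stands wholly on the mat, the guard still shut (x of dish in the frame of mat between -0.02 and 0.02 m and y of dish in the frame of mat between -0.02 and 0.02 m and value of joint guard below 0.1 rad), for 0.2 s.
2. the guard is raised to 50 degrees, give or take 6, by the fingers (value of joint guard between 0.768 and 0.977 rad and contact force between the fingers and guard above 1 N), for 0.2 s.
At the end, for the whole second after the job is handed in: The round dish stands upright and still on the bench with its centre within 20 mm of the mat's centre along both mat sides (so wholly on it); the guard is at rest at 50 +- 6 degrees (0.768 to 0.977 rad) and held there by the robot's fingers (contact over 1 N), with no loose object propping it (all of step 2 and x of dish in the frame of mat between -0.02 and 0.02 m and y of dish in the frame of mat between -0.02 and 0.02 m and velocity of joint guard between -0.05 and 0.05 rad/s and linear speed of dish below 0.02 m/s and angle between dish's own z axis and vertical below 0.1 rad and height (world z) of dish below 0.01 m and contact force between guard and dish below 0.3 N and contact force between guard and square_tray below 0.3 N and contact force between guard and mandrel below 0.3 N and contact force between guard and jar below 0.3 N and contact force between guard and flask below 0.3 N and contact force between guard and screwdriver below 0.3 N and contact force between guard and cup below 0.3 N and contact force between guard and block below 0.3 N); the arm keeps its last pose, push and grip.
It fails at once if the dish is lifted off the bench (over 15 mm) or tipped (height (world z) of dish above 0.015 m or angle between dish's own z axis and vertical above 0.35 rad).
It fails at once if another thing on the bench is moved by more than 30 mm (distance of any of square_tray, mandrel, jar, flask, screwdriver, cup, block from where it was at the start of the episode above 0.03 m).
It also fails if it takes over 51 s, if anything falls off the work surface, if the arm or the gripper's body presses on something with over 40 N, if the wrist force passes 120 N, or if a joint passes its speed limit or range.

## Robot

A 6-joint arm with a two-finger parallel gripper is mounted at the origin on the work surface. World frame = base frame: x ahead of the robot, y to its left, z up, the work surface at z = 0. Lengths are in m, angles in rad, forces in N, time in s.
With the tool pointing down it reaches from about 0.3 to 0.875 m from the base axis. Payload 6.4 kg.
Tool frame: the origin (TCP) lies midway between the tips of the shut fingers; the grasp point (between the pads) lies 19 mm behind it; x points along the fingers, y is the direction in which the jaws open and shut, and the axes are right-handed (so a half turn about x gives the same grasp; the last joint's range is limited). The gripper opens to 85 mm and grips with 20 to 120 N. Pads are 22 mm wide; open, the fingers measure 114 mm over their backs; the gripper's body (76 mm by 85 mm) begins 54 mm behind the grasp point. The pads swing forward as they close: fully open they stand 13 mm farther back than shut.
Start: joints at [0.897, 0.181, 1.607, -0, 1.354, -0.206], TCP at [0.259, 0.513, 0.231] pointing down, gripper open.
Joint ranges: [-2.99, 2.99], [-0.89, 2.07], [0.3, 2.58], [-1.14, 4.28], [0, 2.63], [-3.12, 3.12]. Speed limits (rad/s): [2.57, 2.57, 3.01, 3.14, 3.14, 3.14].

## Interface

Orientations are given as a unit quaternion [w, x, y, z].
In Python, from rig import robot, eyes, workorder gives the robot as it stands.
- The arm moves only by the shell command python3 -m jog 'ROWS' [OPENING] [FORCE]. ROWS is JSON, a list that holds one entry, the list of rows, each a list of 4 numbers: the shift along the tool's x, y, z in mm, then the turn about the tool's x in rad. In form: [[[tx, ty, tz, twist], ...]]. A call has 1 to 5 rows; each row is the pose to reach, as a shift and turn from the pose commanded when the call began, along the tool's axes at that moment; what a row does not reach only later rows make up. A row lasts 1/10 s, in which the tool goes at most 50 mm and 8.59 degrees, less where a joint would pass 70% of its speed; a pose out of reach is approached as far as the arm can. A call with a gripper value outside its range is refused whole. OPENING is the finger opening in mm, from 0 to 85.4, set as the call begins (- or left out, the last holds). The fingers move at their own pace and stop on an object; FORCE is the grip in N (left out, the last holds). Time passes only in rows, so rows that repeat a pose let the fingers close. It gives the time, the measured TCP pose, the force and the opening at its end, in the units of the state.
- robot.state(): the state, without advancing time (a new reading comes with each control period).
- eyes.grab_frame(name): name is "side" or "top"; returns a dict with "img" (400x640x3 uint8, blue, green, red), "intrinsics" (3x3 intrinsics, pixels), "distortion" ([k1, k2, p1, p2, k3] as OpenCV has them; the pictures are not rectified), "extrinsics" (4x4, takes a point from camera to world coordinates). Camera axes: x right, y up, looking along -z (the intrinsics and any distortion apply to the point x, -y, -z); pixel columns grow to the right and rows downward; lengths in m; the calibration is good to about 2 mm. A picture is of the moment at which its call begins. There is no depth.
- workorder.sign_off(): hands the job in, once; it reports no verdict.
The state is a dict: "time": time; "joints": joint angles; "joint_vel": joint speeds; "joint_efforts": joint torques, N m; "tool_pos": TCP position; "tool_rot": TCP orientation; "contact_force": force on the tool from outside, world axes, zero at the start; "wrist_torque": the same for the moment, N m; "width": finger opening in m.
Only numpy, scipy, OpenCV 4.12 (cv2) and the standard library are available. Lean on these libraries where they do the work, as an engineer would, in place of code of your own. Each camera call takes 0.05 s, during which the arm holds its last target. There are 200 camera calls.

## Working session

There is one attempt and no reset: what is moved stays moved. The work goes in short steps, Python scripts to look and compute and a shell command to move; the robot and the scene stay as the last step left them, time stands still between calls to the robot, and variables do not carry over. Pictures are saved under pics/ and viewed, about 8 in all and at most 12, crops included, and the job is handed in when it is done.

```bash
mkdir -p pics; ls
cat > h.py <<'E'
import numpy as np, cv2
from rig import robot, eyes, workorder
def grab(n,save=None):
    f=eyes.grab_frame(n)
    if save: cv2.imwrite('pics/'+save,f['img'])
    np.savez('last_'+n+'.npz',**{k:np.array(v) for k,v in f.items()})
    return f
def load(n): return dict(np.load('last_'+n+'.npz'))
def ray(f,uv):
    K=np.array(f['intrinsics'],float);D=np.array(f['distortion'],float);E=np.array(f['extrinsics'])
    p=cv2.undistortPoints(np.array(uv,float).reshape(-1,1,2),K,D).reshape(-1,2)
    d=np.c_[p[:,0],-p[:,1],-np.ones(len(p))]@E[:3,:3].T
    return E[:3,3],d
def onz(f,uv,z):
    o,d=ray(f,uv); return o+d*((z-o[2])/d[:,2])[:,None]
def proj(f,P):
    K=np.array(f['intrinsics'],float);D=np.array(f['distortion'],float);E=np.array(f['extrinsics'])
    c=(np.array(P,float).reshape(-1,3)-E[:3,3])@E[:3,:3]
    c=c*[1,-1,-1]
    return cv2.projectPoints(c,np.zeros(3),np.zeros(3),K,D)[0].reshape(-1,2)
E
python3 - <<'E'
from h import *
for n in('top','side'):
    f=grab(n,n+'0.png');print(n,np.round(f['extrinsics'],3).tolist(),np.round(f['intrinsics'],1).tolist(),f['distortion'])
print(robot.state())
E
```

```text
pics
top [[-0.022, 0.983, -0.182, 0.313], [-0.999, -0.027, -0.023, -0.06], [-0.027, 0.182, 0.983, 1.426], [0.0, 0.0, 0.0, 1.0]] [[512.9, 0.0, 318.4], [0.0, 512.9, 205.6], [0.0, 0.0, 1.0]] [-0.07331068  0.          0.          0.          0.        ]
side [[0.686, 0.399, -0.609, -0.204], [-0.728, 0.386, -0.567, -0.766], [0.009, 0.832, 0.555, 0.809], [0.0, 0.0, 0.0, 1.0]] [[480.0, 0.0, 321.7], [0.0, 480.0, 205.8], [0.0, 0.0, 1.0]] [-0.07539165  0.          0.          0.          0.        ]
{'time': 0.1, 'joints': array([ 8.96712118e-01,  1.81471828e-01,  1.60788007e+00,  9.89033412e-07,
        1.35379076e+00, -2.06311271e-01]), 'joint_vel': array([ 0.00026438, -0.00048712, -0.00183982,  0.00088476,  0.00021105,
        0.00140923]), 'joint_efforts': array([-7.35036210e-04, -4.45878518e+01, -3.52239847e+01, -2.65666249e-04,
        4.08475680e-03,  3.49164281e-05]), 'tool_pos': array([0.25895125, 0.51285268, 0.23048488]), 'tool_rot': array([ 0.68762035,  0.16338341,  0.688088  , -0.16437465]), 'contact_force': array([-0.63216502, -0.6871889 , -0.68992976]), 'wrist_torque': array([ 0.00773599, -0.00287559,  0.00900445]), 'width': 0.08543551077968252}
```

View pics/top0.png

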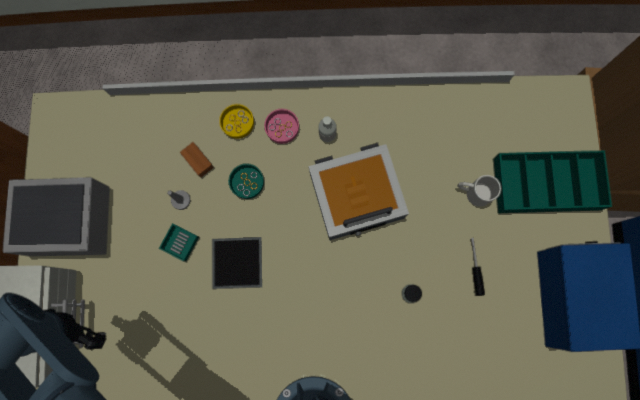

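View pics/side0.png

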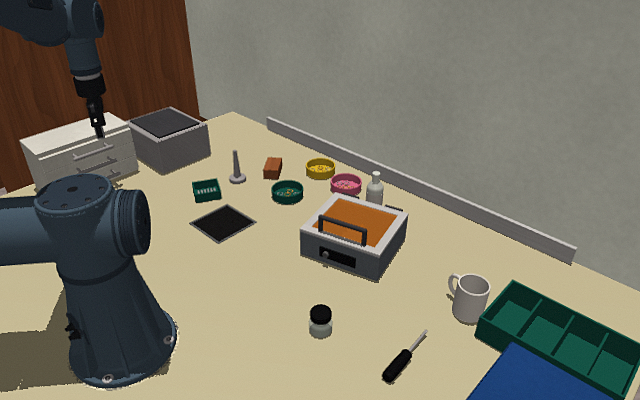

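Top view: the round teal dish is at (246,181), the yellow one at (237,121) and the pink one at (282,126). The square tray is at (179,242), the mat at (237,262), and the guard bar at about (368,217). The teal round one fits the description by shape and colour; I'll measure it and confirm it in a crop.

Run:
```python
from h import *
f=load('top');im=f['img'];hsv=cv2.cvtColor(im,cv2.COLOR_BGR2HSV)
def blobs(m,roi):
    k=np.zeros(m.shape,np.uint8);x0,y0,x1,y1=roi;k[y0:y1,x0:x1]=m[y0:y1,x0:x1]
    c,_=cv2.findContours(k,cv2.RETR_EXTERNAL,cv2.CHAIN_APPROX_NONE);return max(c,key=cv2.contourArea)
teal=cv2.inRange(hsv,(75,80,20),(100,255,255))
c=blobs(teal,(215,150,280,210));P=onz(f,c,0.03)[:,:2].astype(np.float32)
print('dish minCircle',cv2.minEnclosingCircle(P.reshape(-1,1,2)),'ell',cv2.fitEllipse(P.reshape(-1,1,2)),cv2.boundingRect(c))
dark=cv2.inRange(hsv,(0,0,0),(180,255,75))
c=blobs(dark,(200,225,275,300));P=onz(f,c,0.0)[:,:2].astype(np.float32)
print('mat',cv2.minAreaRect(P.reshape(-1,1,2)))
c=blobs(teal,(150,215,210,270));P=onz(f,c,0.03)[:,:2].astype(np.float32)
print('tray',cv2.minAreaRect(P.reshape(-1,1,2)))
org=cv2.inRange(hsv,(5,120,80),(22,255,255))
c=blobs(org,(305,140,410,240));P=onz(f,c,0.083)[:,:2].astype(np.float32)
print('window',cv2.minAreaRect(P.reshape(-1,1,2)))
for n,uv,z in(('mandrel',(181,200),0),('block',(196,160),.035),('jar',(412,294),.055)):print(n,onz(f,uv,z)[0,:2])
a=cv2.resize(im[140:300,150:420],None,fx=2.9,fy=2.9,interpolation=cv2.INTER_CUBIC)
s=load('side')['img'];cv2.imwrite('pics/c1.png',a)
b=cv2.resize(s[180:290,290:420],None,fx=5,fy=5,interpolation=cv2.INTER_CUBIC);cv2.imwrite('pics/c2.png',b)
```

```text
dish minCircle ((0.647811770439148, 0.1730058193206787), 0.050808556377887726) ell ((0.6479209065437317, 0.17369721829891205), (0.09433827549219131, 0.09939907491207123), 119.80708312988281) (229, 164, 35, 35)
mat ((0.42189374566078186, 0.20337620377540588), (0.1372135728597641, 0.13510258495807648), 0.6844276785850525)
tray ((0.4789702892303467, 0.3615759611129761), (0.08477726578712463, 0.0768771842122078), 62.24648666381836)
window ((0.603061318397522, -0.13540367782115936), (0.15349598228931427, 0.17361825704574585), 14.837360382080078)
mandrel [0.60419588 0.36640706]
block [0.71159894 0.31597949]
jar [ 0.32356929 -0.26998556]
```

View pics/c1.png

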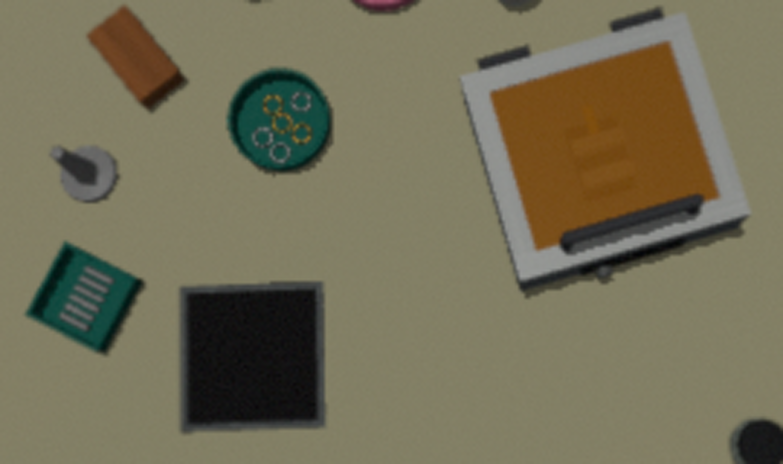

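View pics/c2.png

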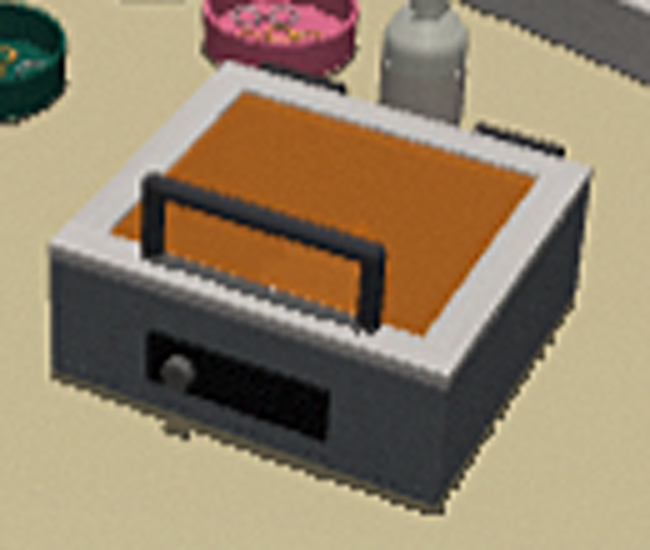

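The crop confirms that the round teal dish with rings is the target, at (246,181) in the full top view. It also shows the square tray with pins to its lower left, the mat, and the guard bar. The side crop shows the bar standing on two posts at the front of the guard.

```bash
cat >> h.py <<'E'
from scipy.spatial.transform import Rotation as R
def tool():
    s=robot.state();q=s['tool_rot'];return s,np.array(s['tool_pos']),R.from_quat([q[1],q[2],q[3],q[0]]).as_matrix()
def to(p):
    s,t,M=tool();return np.round(1000*M.T@(np.array(p)-t),1)
E
python3 - <<'E'
from h import *
s,t,M=tool();print(np.round(M,3))
f=load('top');g=load('side')
print('bar ends top',onz(f,[(344.8,223.8),(391.4,210)],.124)[:,:2])
# side: bar ends px from crop/5+offset
print('bar ends side',onz(g,[(290+152/5,180+183/5),(290+372/5,180+250/5)],.124)[:,:2])
print('dish side', onz(g,[(287,186)],.03))
cx=np.array([np.cos(.259),np.sin(.259)]);c=np.array([.603,-.1354]);print('bar from window',c-.08*cx)
# drag direction
d=np.array([.422-.648,.2034-.1735]);print('drag',d,np.degrees(np.arctan2(d[1],d[0])))
for p in((.648,.1735,.231),):print(to(p))
E
```

```text
[[-0.001  0.451  0.893]
 [-0.001  0.893 -0.451]
 [-1.    -0.002 -0.   ]]
bar ends top [[ 0.50491279 -0.09693464]
 [ 0.53753907 -0.21778118]]
bar ends side [[ 0.5107691  -0.09640027]
 [ 0.5433621  -0.210754  ]]
dish side [[0.65723295 0.18461893 0.03      ]]
bar from window [ 0.52566827 -0.15588912]
drag [-0.226   0.0299] 172.46348613442066
[-5.000e-01 -1.275e+02  5.003e+02]
```

```bash
python3 -m jog '[[[0,-12,47,0],[0,-24,94,0],[0,-36,141,0],[0,-48,188,0],[0,-60,235,0]]]' 56 20
python3 -m jog '[[[0,-12,47,0],[0,-24,94,0],[0,-36,141,0],[0,-48,188,0],[0,-60,235,0]]]'
python3 -m jog '[[[0,-7,30,0.14],[0,-7,30,0.28],[0,-7,30,0.42],[0,-7,30,0.56],[0,-7,30,0.70]]]'
python3 -m jog '[[[0,0,0,0.14],[0,0,0,0.28],[0,0,0,0.42],[0,0,0,0.534],[0,0,0,0.534]]]'
python3 - <<'E'
from h import *
s,t,M=tool();print(s['time'],t,s['width'],s['joints']);print(np.round(M,3));print(to((.648,.1735,.09)))
a=grab('top')['img'];b=grab('side')['img']
A=cv2.resize(a[120:300,150:420],None,fx=1.45*1.5,fy=1.45*1.5);B=cv2.resize(b[120:260,160:420],None,fx=2.2,fy=2.2)[:,:A.shape[1]]
B=cv2.copyMakeBorder(B,0,0,0,max(0,A.shape[1]-B.shape[1]),0)
cv2.imwrite('pics/d1.png',np.vstack([A[:290],B]))
E
```

```text
time: 0.6
tool_pos: [0.4429, 0.3522, 0.231]
tool_rot: [0.688, 0.164, 0.688, -0.164]
contact_force: [1.3, 0.5, 0.4]
width: 0.056
time: 1.1
tool_pos: [0.6257, 0.1926, 0.2307]
tool_rot: [0.688, 0.164, 0.688, -0.164]
contact_force: [0.6, 0.1, 0.2]
width: 0.0562
time: 1.6
tool_pos: [0.648, 0.1742, 0.2304]
tool_rot: [0.588, 0.391, 0.589, -0.392]
contact_force: [-0.7, -0.4, 0.2]
width: 0.0557
time: 2.1
tool_pos: [0.648, 0.1744, 0.2306]
tool_rot: [-0.466, -0.532, -0.466, 0.532]
contact_force: [-0.1, -1.0, 0.5]
width: 0.0561
2.1 [0.64796123 0.17441202 0.23062354] 0.05612755948432707 [8.64630410e-02 3.92201715e-01 1.34350838e+00 1.76991447e-05
 1.40704784e+00 2.18435716e-01]
[[-0.001  0.991 -0.132]
 [-0.    -0.132 -0.991]
 [-1.    -0.001  0.   ]]
[140.6   0.3   0.9]
```

View pics/d1.png

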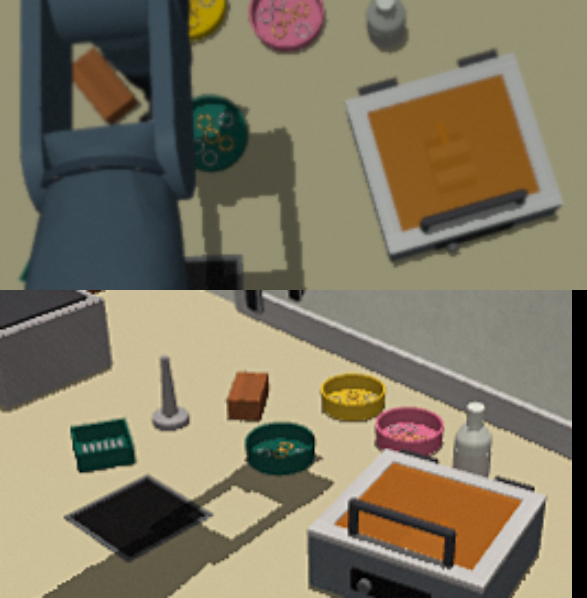

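The dish is undisturbed at about (280,447) in the lower panel; the fingers are above the crop. I'll descend to just above the rim and check from the side.

```bash
python3 -m jog '[[[45,0,0,0],[90,0,0,0],[135,0,0,0],[172,0,0,0],[172,0,0,0]]]'
python3 - <<'E'
from h import *
s,t,M=tool();print(t,s['width'])
g=grab('side');b=g['img'];hsv=cv2.cvtColor(load('side')['img'],cv2.COLOR_BGR2HSV)
# predicted rim circle for top-view estimate
a=np.linspace(0,2*np.pi,60)
B=b.copy()
for u in proj(g,np.c_[.648+.05*np.cos(a),.1735+.05*np.sin(a),.03+0*a]): B=cv2.circle(B,tuple(int(v) for v in u*1),0,(0,0,255),-1)
cv2.imwrite('pics/d2.png',cv2.resize(B[130:230,220:360],None,fx=5,fy=5,interpolation=cv2.INTER_CUBIC))
E
```

```text
time: 2.7
tool_pos: [0.643, 0.1739, 0.0523]
tool_rot: [-0.464, -0.528, -0.469, 0.535]
contact_force: [-0.8, -0.0, -1.1]
width: 0.0557
[0.64303218 0.1738507  0.05230254] 0.05572419102031015
```

View pics/d2.png

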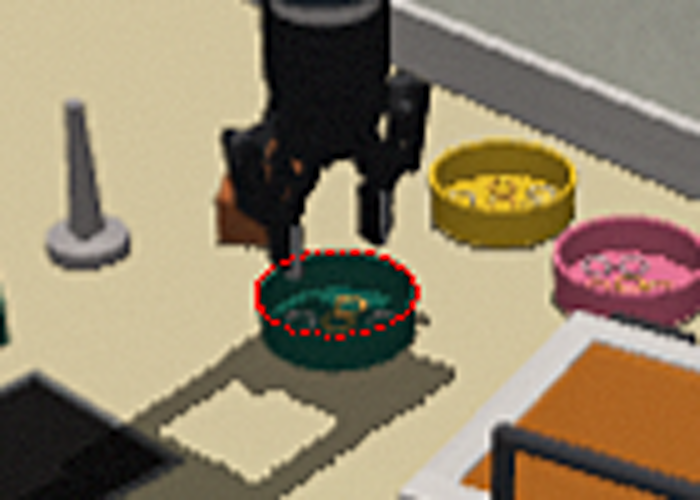

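The red circle from the top-view estimate lies on the dish rim, at about (337,293) in the crop, so both views agree. The fingers straddle the dish centre above it.

```bash
python3 -m jog '[[[0,4,0,0],[0,4,0,0],[0,4,0,0]]]'; python3 -m jog '[[[10,0,0,0],[20,0,0,0],[30,0,0,0],[40,0,0,0],[40,0,0,0]]]'
```

```text
time: 3.05
tool_pos: [0.6543, 0.1741, 0.0622]
tool_rot: [0.467, 0.533, 0.465, -0.53]
contact_force: [1.1, -0.3, 0.4]
width: 0.0562
time: 3.55
tool_pos: [0.6504, 0.1737, 0.0165]
tool_rot: [-0.465, -0.53, -0.467, 0.533]
contact_force: [-0.6, -0.0, 0.1]
width: 0.0557
```

```bash
python3 -m jog '[[[4,-2,0,0],[6,-4,0,0],[6,-4,0,0],[6,-4,0,0]]]'
python3 - <<'E'
from h import *
g=grab('side');s,t,M=tool();print(t,s['width'],s['contact_force'])
cv2.imwrite('pics/d3.png',cv2.resize(g['img'][150:230,240:340],None,fx=6,fy=6,interpolation=cv2.INTER_CUBIC))
E
```

```text
time: 3.95
tool_pos: [0.6484, 0.1745, 0.0136]
tool_rot: [0.466, 0.532, 0.466, -0.531]
contact_force: [0.5, -0.1, 0.6]
width: 0.0558
[0.64859223 0.17450277 0.0137457 ] 0.0561123288500674 [-0.67365905  0.0049202   0.94497765]
```

View pics/d3.png

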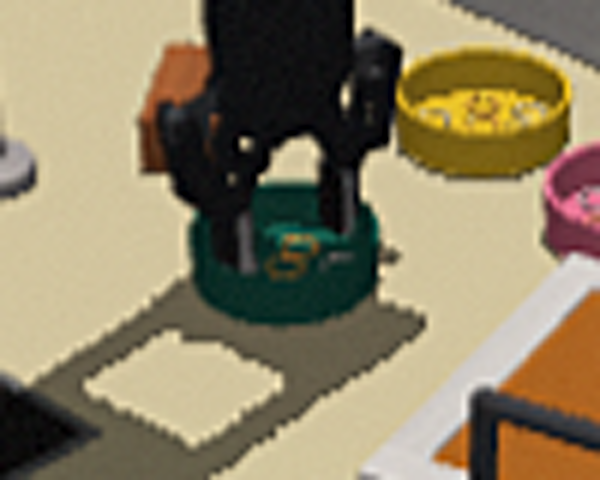

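Both fingers are inside the dish, at (240,250) and (340,210) in the crop, with no contact force. I'll drag it about 229 mm along tool -y.

```bash
python3 -m jog '[[[0,-3,0,0],[0,-8,0,0],[0,-16,0,0],[0,-26,0,0],[0,-36,0,0]]]'
python3 -m jog '[[[0,-10,0,0],[0,-20,0,0],[0,-30,0,0],[0,-40,0,0],[0,-50,0,0]]]'
python3 -m jog '[[[0,-10,0,0],[0,-20,0,0],[0,-30,0,0],[0,-40,0,0],[0,-50,0,0]]]'
python3 -m jog '[[[0,-10,0,0],[0,-20,0,0],[0,-30,0,0],[0,-40,0,0],[0,-50,0,0]]]'
python3 -m jog '[[[0,-10,0,0],[0,-20,0,0],[0,-29,0,0],[0,-36,0,0],[0,-40,0,0]]]'
python3 -m jog '[[[0,-3,0,0],[0,-3,0,0],[0,-3,0,0]]]'
python3 - <<'E'
from h import *
print(tool()[1])
f=grab('top');g=grab('side');a=np.linspace(0,2*np.pi,60)
def mk(h,c):return cv2.inRange(cv2.cvtColor(h['img'],cv2.COLOR_BGR2HSV),(75,80,20),(100,255,255))
B=g['img'].copy()
for u in proj(g,np.c_[.422+.05*np.cos(a),.2034+.05*np.sin(a),.03+0*a]):cv2.circle(B,tuple(int(round(v)) for v in u),0,(0,0,255),-1)
cv2.imwrite('pics/e1.png',cv2.resize(B[170:260,170:280],None,fx=6,fy=6,interpolation=cv2.INTER_CUBIC))
E
```

```text
time: 4.5
tool_pos: [0.6121, 0.1793, 0.0137]
tool_rot: [0.466, 0.532, 0.466, -0.531]
contact_force: [2.4, -0.8, 1.3]
width: 0.0559
time: 5.0
tool_pos: [0.5626, 0.1857, 0.0136]
tool_rot: [0.466, 0.532, 0.466, -0.531]
contact_force: [2.8, -0.9, 4.0]
width: 0.0563
time: 5.5
tool_pos: [0.5127, 0.1923, 0.0133]
tool_rot: [0.466, 0.532, 0.466, -0.532]
contact_force: [3.9, -0.7, 3.0]
width: 0.0559
time: 6.0
tool_pos: [0.4631, 0.1988, 0.0133]
tool_rot: [0.466, 0.532, 0.466, -0.532]
contact_force: [3.2, -0.8, 3.1]
width: 0.056
time: 6.5
tool_pos: [0.4231, 0.204, 0.0131]
tool_rot: [-0.466, -0.531, -0.466, 0.532]
contact_force: [2.9, -0.1, 0.8]
width: 0.056
time: 6.8
tool_pos: [0.4203, 0.2042, 0.0128]
tool_rot: [-0.466, -0.531, -0.467, 0.532]
contact_force: [0.2, -0.2, -0.1]
width: 0.056
[0.42031251 0.2042201  0.01278451]
```

View pics/e1.png

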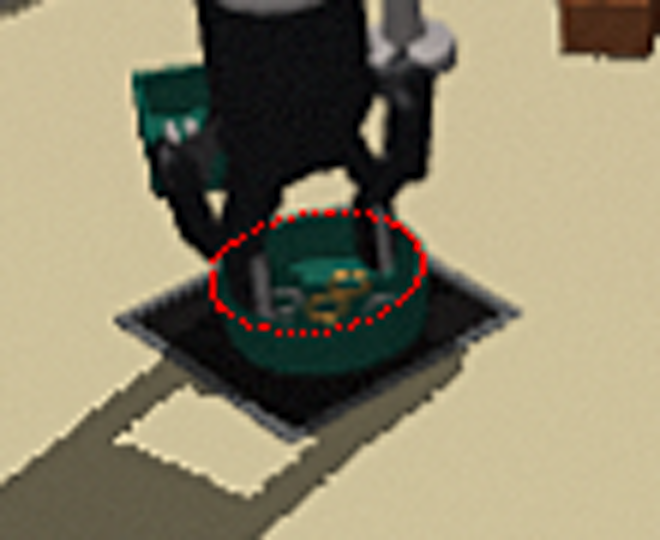

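The dish stands wholly on the mat with its rim within a few mm of the target circle. I'll back off the wall, lift straight out, and then measure.

```bash
python3 -m jog '[[[0,3,0,0],[0,3,0,0],[-6,3,0,0],[-16,3,0,0],[-30,3,0,0]]]'
python3 -m jog '[[[-40,0,0,0],[-85,0,0,0],[-130,0,0,0],[-175,0,0,0],[-190,0,0,0]]]' 60 20
python3 -m jog '[[[0,0,45,-0.1],[0,0,90,-0.2],[0,0,135,-0.3],[0,0,180,-0.393],[0,0,225,-0.393]]]'
python3 -m jog '[[[0,0,0,0],[0,0,0,0],[0,0,0,0]]]'
python3 - <<'E'
from h import *
s,t,M=tool();print(t,s['joints']);print(np.round(M,3));print(to((.522,-.157,.2)))
f=grab('top');g=grab('side')
for n,h in(('top',f),('side',g)):
    m=cv2.inRange(cv2.cvtColor(h['img'],cv2.COLOR_BGR2HSV),(75,80,20),(100,255,255))
    c,_=cv2.findContours(m,cv2.RETR_EXTERNAL,cv2.CHAIN_APPROX_NONE)
    for k in c:
        if cv2.contourArea(k)>150:
            P=onz(h,k,.03)[:,:2].astype(np.float32).reshape(-1,1,2);print(n,cv2.boundingRect(k),cv2.minEnclosingCircle(P))
cv2.imwrite('pics/e2.png',np.vstack([cv2.resize(f['img'][130:310,140:420],(560,360)),g['img'][130:330,120:680]if 0 else cv2.resize(g['img'][140:300,150:430],(560,320))[:240]]))
E
```

```text
time: 7.4
tool_pos: [0.4238, 0.2039, 0.0438]
tool_rot: [-0.466, -0.531, -0.466, 0.532]
contact_force: [-0.1, -0.0, 0.0]
width: 0.0559
time: 7.9
tool_pos: [0.4265, 0.2045, 0.2397]
tool_rot: [0.468, 0.534, 0.465, -0.529]
contact_force: [0.3, -0.5, 0.5]
width: 0.0595
time: 8.4
tool_pos: [0.3942, -0.0205, 0.2343]
tool_rot: [0.562, 0.43, 0.561, -0.429]
contact_force: [0.1, -0.0, -0.3]
width: 0.0602
time: 8.7
tool_pos: [0.3949, -0.0183, 0.2337]
tool_rot: [0.561, 0.43, 0.561, -0.43]
contact_force: [0.7, -0.1, 0.2]
width: 0.06
[ 0.39485883 -0.01832677  0.2336745 ] [-3.49368795e-01 -2.55055032e-01  2.02346864e+00  4.55578788e-04
  1.37275337e+00 -6.11989918e-01]
[[ 0.001  0.966  0.26 ]
 [ 0.     0.26  -0.966]
 [-1.     0.001 -0.   ]]
[ 33.7  86.8 166.9]
top (217, 242, 38, 38) ((0.4243999123573303, 0.20178739726543427), 0.05246428772807121)
top (160, 224, 39, 37) ((0.4795358180999756, 0.3603966534137726), 0.0551588200032711)
top (494, 150, 118, 63) ((0.6252579689025879, -0.6847336292266846), 0.1809694766998291)
side (475, 280, 165, 120) ((0.6384061574935913, -0.6688860654830933), 0.1771082878112793)
side (206, 205, 36, 28) ((0.4146125614643097, 0.18592238426208496), 0.06692395359277725)
side (192, 179, 29, 24) ((0.4674091339111328, 0.34878286719322205), 0.07021351158618927)
```

View pics/e2.png

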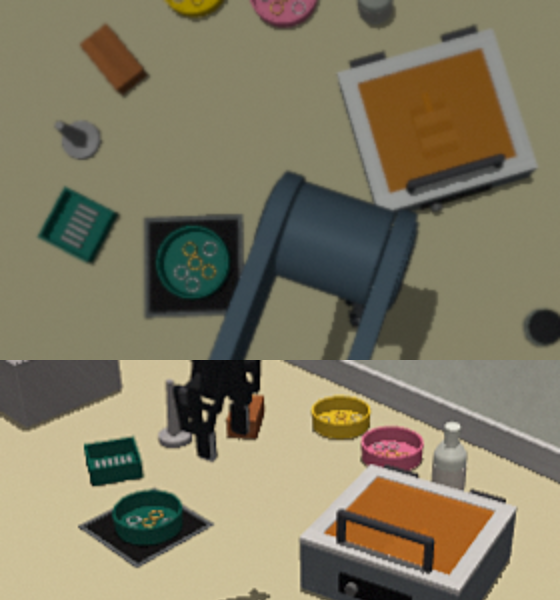

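The dish is at (0.424, 0.202), within 3 mm of the mat centre, and the tray is where it was. The guard is shut, with the bar at about (455,173) in the upper panel. Next I'll move above the bar.

```bash
python3 -m jog '[[[0,22,41,0],[0,44,83,0],[5,66,125,0],[15,89,167,0],[30,89,167,0]]]'
python3 -m jog '[[[15,0,0,0],[30,0,0,0],[30,0,0,0],[30,0,0,0]]]'
python3 - <<'E'
from h import *
s,t,M=tool();print(t,s['width']);print(to((.524,-.156,.105)))
f=grab('top');g=grab('side')
B=cv2.resize(g['img'][140:280,270:430],None,fx=4.5,fy=4.5,interpolation=cv2.INTER_CUBIC)
for P in([.524,-.156,.124],[*t]):
    u=(proj(g,P)[0]-[270,140])*4.5;cv2.circle(B,tuple(int(v) for v in u),4,(0,0,255),-1)
cv2.imwrite('pics/g1.png',B[:598])
E
```

```text
time: 9.3
tool_pos: [0.5278, -0.16, 0.2025]
tool_rot: [0.562, 0.43, 0.56, -0.431]
contact_force: [-0.4, 0.4, -0.8]
width: 0.06
time: 9.7
tool_pos: [0.5237, -0.1562, 0.1734]
tool_rot: [0.561, 0.43, 0.561, -0.43]
contact_force: [0.2, 0.7, 0.3]
width: 0.0602
[ 0.52367452 -0.15619015  0.17342854] 0.06016087389708342
[68.4  0.4 -0.1]
```

View pics/g1.png

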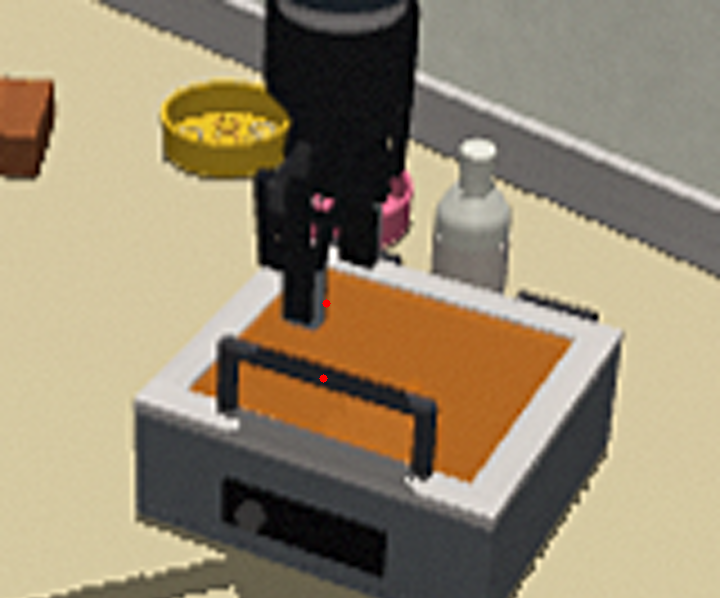

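My bar point, the lower red dot at (323,378), lies on the middle of the bar, and the fingers are above it. I'll descend 68 mm and grip.

```bash
python3 -m jog '[[[15,0,0,0],[30,0,0,0],[45,0,0,0],[60,0,0,0],[68,0,0,0]]]'
python3 -m jog '[[[0,0,0,0],[0,0,0,0]]]'
python3 -m jog '[[[0,0,0,0],[0,0,0,0],[0,0,0,0],[0,0,0,0],[0,0,0,0]]]' 0 50
python3 -m jog '[[[0,0,0,0],[0,0,0,0],[0,0,0,0],[0,0,0,0],[0,0,0,0]]]'
python3 - <<'E'
from h import *
s,t,M=tool();print(t,s['width'],s['contact_force'],s['wrist_torque'])
# arc waypoints: relative to gripped pose, tool -x up, tool y toward hinge
r=np.hypot(.18,.049);a0=np.arctan2(.049,.18)
for d in range(0,51,2):
    a=a0+np.radians(d);print(d,np.round([-1000*(r*np.sin(a)-.049),1000*(.18-r*np.cos(a))],1))
E
```

```text
time: 10.3
tool_pos: [0.5228, -0.1568, 0.1027]
tool_rot: [0.56, 0.43, 0.562, -0.431]
contact_force: [-0.3, -1.1, 0.3]
width: 0.0599
time: 10.5
tool_pos: [0.5241, -0.1575, 0.1052]
tool_rot: [0.561, 0.43, 0.561, -0.43]
contact_force: [0.0, 0.1, 0.5]
width: 0.0598
time: 11.0
tool_pos: [0.5244, -0.1575, 0.1059]
tool_rot: [0.561, 0.43, 0.561, -0.43]
contact_force: [-1.2, 0.7, 3.1]
width: 0.0098
time: 11.5
tool_pos: [0.5244, -0.1575, 0.1059]
tool_rot: [0.561, 0.43, 0.561, -0.43]
contact_force: [-0.8, 1.1, 5.3]
width: 0.0102
[ 0.52436964 -0.15753405  0.10592785] 0.01016253023944045 [-0.84882681  1.10267504  5.29147752] [ 0.01926654  0.24964303 -0.03620454]
0 [0. 0.]
2 [-6.3  1.8]
4 [-12.4   3.9]
6 [-18.5   6.1]
8 [-24.6   8.6]
10 [-30.5  11.2]
12 [-36.4  14.1]
14 [-42.1  17.2]
16 [-47.7  20.5]
18 [-53.2  24. ]
20 [-58.6  27.6]
22 [-63.9  31.5]
24 [-69.   35.5]
26 [-73.9  39.7]
28 [-78.8  44.1]
30 [-83.4  48.6]
32 [-87.9  53.3]
34 [-92.3  58.2]
36 [-96.4  63.2]
38 [-100.4   68.3]
40 [-104.2   73.6]
42 [-107.9   79. ]
44 [-111.3   84.6]
46 [-114.5   90.2]
48 [-117.6   96. ]
50 [-120.4  101.8]
```

Gripped: the fingers stopped at about 10 mm on the bar. I'll follow the arc at 2 degrees per row.

```bash
python3 -m jog '[[[-6.3,1.8,0,0],[-12.4,3.9,0,0],[-18.5,6.1,0,0],[-24.6,8.6,0,0],[-30.5,11.2,0,0]]]'
python3 -m jog '[[[-5.9,2.9,0,0],[-11.6,6,0,0],[-17.2,9.3,0,0],[-22.7,12.8,0,0],[-28.1,16.4,0,0]]]'
python3 - <<'E'
from h import *
s,t,M=tool();print(t,s['width']);g=grab('side')
cv2.imwrite('pics/g2.png',cv2.resize(g['img'][120:280,270:430],None,fx=3.5,fy=3.5))
E
```

```text
time: 12.0
tool_pos: [0.5347, -0.1547, 0.1361]
tool_rot: [0.561, 0.43, 0.561, -0.431]
contact_force: [-0.4, -4.6, -5.1]
width: 0.0104
time: 12.5
tool_pos: [0.5496, -0.1507, 0.1643]
tool_rot: [0.56, 0.43, 0.562, -0.431]
contact_force: [-4.2, -6.7, -2.5]
width: 0.0099
[ 0.5496435  -0.15074267  0.1643118 ] 0.009866687492334963
```

View pics/g2.png

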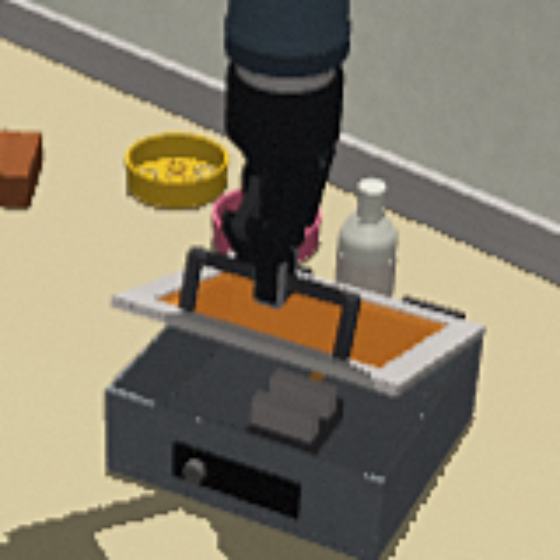

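The guard has risen to about 20 degrees and the bar is still between the fingers at (270,270). I'll continue to 50 degrees.

```bash
python3 -m jog '[[[-5.3,3.9,0,0],[-10.4,7.9,0,0],[-15.3,12.1,0,0],[-20.2,16.5,0,0],[-24.8,21,0,0]]]'
python3 -m jog '[[[-4.5,4.7,0,0],[-8.9,9.6,0,0],[-13,14.6,0,0],[-17,19.7,0,0],[-20.8,25,0,0]]]'
python3 -m jog '[[[-3.7,5.4,0,0],[-7.1,11,0,0],[-10.3,16.6,0,0],[-13.4,22.4,0,0],[-16.2,28.2,0,0]]]'
python3 -m jog '[[[0,0,0,0],[0,0,0,0],[0,0,0,0],[0,0,0,0],[0,0,0,0]]]'
python3 - <<'E'
from h import *
s,t,M=tool();print(t,s['width'],s['contact_force']);g=grab('side');f=grab('top')
cx=np.array([np.cos(.259),np.sin(.259)])
# angle from grip point motion: hinge estimate from window and from gripped start pose
d=t-np.array([.52437,-.15753,.10593]);X=-.18+d[:2]@cx;Z=.049+d[2]
print('angle',np.degrees(np.arctan2(Z,-X)-np.arctan2(.049,.18)),'radius',np.hypot(X,Z))
m=cv2.inRange(cv2.cvtColor(f['img'],cv2.COLOR_BGR2HSV),(75,80,20),(100,255,255))
c,_=cv2.findContours(m,cv2.RETR_EXTERNAL,cv2.CHAIN_APPROX_NONE)
for k in c:
    if cv2.contourArea(k)>150:print(cv2.minEnclosingCircle(onz(f,k,.03)[:,:2].astype(np.float32).reshape(-1,1,2)))
B=cv2.resize(g['img'][100:280,170:430],None,fx=3,fy=3,interpolation=cv2.INTER_CUBIC)
# predicted guard front top corners at 44/50/56 deg
y=np.array([-cx[1],cx[0]]);b=np.array([.52437,-.15753]);h=b+.18*cx
h=np.array([.603,-.1354])+.1*cx
for th,col in((44,(255,0,0)),(50,(0,0,255)),(56,(0,255,0))):
    c_,s_=np.cos(np.radians(th)),np.sin(np.radians(th));x=-.2*c_+.008*s_;z=.075+.2*s_+.008*c_
    for w in(-.11,.11):
        u=(proj(g,[*(h+x*cx+w*y),z])[0]-[170,100])*3;cv2.circle(B,tuple(int(round(v)) for v in u),2,col,-1)
cv2.imwrite('pics/g3.png',B)
E
```

```text
time: 13.05
tool_pos: [0.5691, -0.1456, 0.1897]
tool_rot: [0.56, 0.429, 0.562, -0.432]
contact_force: [-9.7, -6.5, 4.5]
width: 0.01
time: 13.55
tool_pos: [0.5932, -0.1393, 0.2119]
tool_rot: [0.56, 0.429, 0.562, -0.432]
contact_force: [-13.4, -4.6, 14.5]
width: 0.0099
time: 14.05
tool_pos: [0.6218, -0.1317, 0.2289]
tool_rot: [0.561, 0.43, 0.561, -0.431]
contact_force: [-8.3, -4.4, 9.5]
width: 0.0102
time: 14.55
tool_pos: [0.6223, -0.1316, 0.2291]
tool_rot: [0.562, 0.43, 0.56, -0.431]
contact_force: [-7.2, -3.0, 10.2]
width: 0.01
[ 0.62230473 -0.13159012  0.2290912 ] 0.010027150918245516 [-7.21991855 -3.04833586 10.16824957]
angle 50.20852946651323 radius 0.1892915935884284
((0.4252185523509979, 0.20108139514923096), 0.05221673846244812)
((0.48000073432922363, 0.3615872263908386), 0.05428687110543251)
((0.6252579689025879, -0.6847336292266846), 0.1809694766998291)
```

View pics/g3.png

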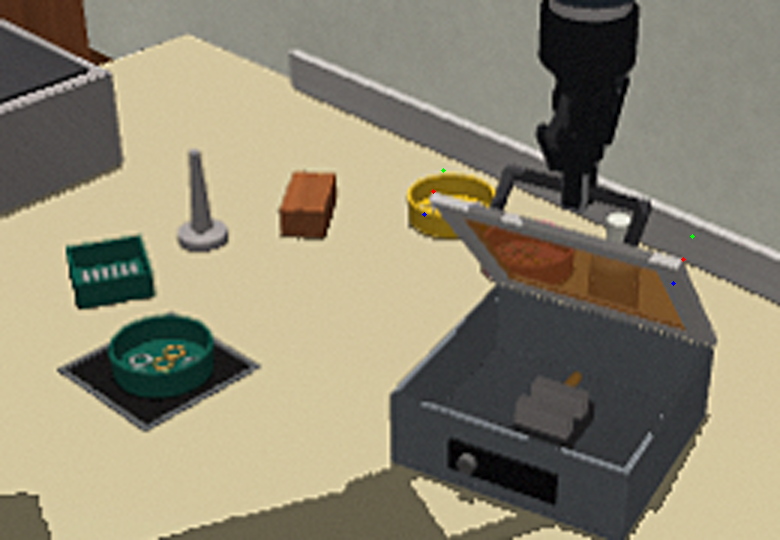

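The guard's front corners, at (433,195) and (685,262), lie on the red 50-degree marks. The bar is still gripped and the dish is on the mat. I'll hold briefly, check it's still, and hand in.

```bash
python3 -m jog '[[[0,0,0,0],[0,0,0,0],[0,0,0,0],[0,0,0,0],[0,0,0,0]]]'; python3 -c "
from rig import workorder;print(workorder.sign_off())"
```

```text
time: 15.15
tool_pos: [0.6223, -0.1316, 0.2291]
tool_rot: [0.562, 0.43, 0.56, -0.431]
contact_force: [-7.5, -3.3, 10.4]
width: 0.0103
the job is handed in; nothing more can be done
None
```

The job is done and handed in at about 15 s: the dish is on the mat and the guard is held open at about 50 degrees. No verdict was reported.

- **Dish:** I slid it about 229 mm along the bench with the fingers lowered inside its rim, while the guard was still shut. The last measurement puts it at (0.425, 0.201), about 3 mm from the mat centre at (0.422, 0.203).
- **Guard:** I gripped it by the bar and raised it along its arc. The tool's travel gives 50.2 degrees, and in the side view the guard's front corners lie on the 50-degree marks. The arm was still over the last half second, with the fingers stopped on the bar at 10 mm.
- **Other things on the bench:** The square tray measured where it was at the start. The mandrel, block and flask look unmoved in the last view, but I did not measure them. I made no final check of the jar, cup and screwdriver; the arm did not go near them.

No check failed. Two readings were slightly off: the fingers stopped at 10 mm on a 12 mm bar, and the measured arc radius was 189 mm against 187 mm, which is within the calibration error.

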